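# Close the wiring box and run the display shelf out to its pencil line

### The arm

A 7-joint arm with a two-finger parallel gripper is mounted at the origin on the work surface. World frame = base frame: x ahead of the robot, y to its left, z up, the work surface at z = 0. Lengths are in m, angles in rad, forces in N, time in s.
With the tool pointing down it reaches from about 0.4 to 0.85 m from the base axis. Payload 4.5 kg.
Tool frame: the origin (TCP) lies at the very end of the fingers, on their centre line; the grasp point (between the pads) lies 19 mm behind it; z points along the fingers, x is the direction in which the jaws open and shut, and the axes are right-handed (so a half turn about z gives the same grasp; the last joint's range is limited). The gripper opens to 88 mm and grips with 3 to 60 N. Pads are 18 mm wide; open, the fingers measure 123 mm over their backs; the gripper's body (75 mm by 187 mm) begins 45 mm behind the grasp point.
Start: joints at [-1.201, 0.689, -0.195, 1.565, 0.157, 0.902, -0.215], TCP at [0.206, 0.59, 0.239] pointing down, gripper open.
Joint ranges: [-3.01, 3.01], [-0.46, 2.08], [-1.47, 1.51], [0.13, 2.56], [-1, 4.14], [0.04, 2.09], [-2.66, 2.66]. Speed limits (rad/s): [2.57, 2.57, 3.14, 3.14, 3.14, 3.14, 3.14].

### API

Orientations are given as a unit quaternion [x, y, z, w].
In Python, from plant import * gives the robot as it stands.
- The arm moves only by the tool apply_moves, never from a script. Its argument "series" is a list of rows, each an object of numbers: "x", "y", "z": the shift along the tool's x, y, z in units of 80 cm (1.0 is 80 cm); "wx", "wy", "wz": the turn, a rotation vector about the tool's x, y, z in units of pi rad (1.0 is pi rad); "fingers": the opening, from -1 (shut) to 1 (fully open), so that 0 is half open. In form: [{"x": .., "y": .., "z": .., "wx": .., "wy": .., "wz": .., "fingers": ..}, ...]. A call has 1 to 8 rows; each row shifts and turns the pose as measured when the row begins, along the tool's axes as they then stand; what a row does not reach is not made up. A row lasts 1/8 s, in which the tool goes at most 62.5 mm and 10.7 degrees, less where a joint would pass 70% of its speed; a pose out of reach is approached as far as the arm can. A call with a number of a shift or a turn outside -1 to 1 is refused whole. A call with a gripper value outside its range is refused whole. The fingers move at their own pace and stop on an object; "force" is the grip in N (left out, the last holds). Time passes only in rows, so rows that do not move let the fingers close. It gives the time, the measured TCP pose, the force and the opening at its end, in the units of the state.
- get_state(): the state, without advancing time (a new reading comes with each control period).
- snapshot(name): name is "side" or "top"; returns (picture, depth): 480x640x3 uint8, red, green, blue; 480x640 float32, m along the optical axis (not along the pixel's ray), 0 where there is no reading.
- camera_model(name): a dict with "camera_matrix" (3x3 intrinsics, pixels), "world_from_camera" (4x4, takes a point from camera to world coordinates). Camera axes: x right, y up, looking along -z (the intrinsics and any distortion apply to the point x, -y, -z); pixel columns grow to the right and rows downward; lengths in m; the calibration is good to about 2 mm. A picture is of the moment at which its call begins. camera_model takes no time and is no camera call.
- finish_job(): hands the job in, once; it reports no verdict.
The state is a dict: "clock": time; "q": joint angles; "qd": joint speeds; "joint_torque": joint torques, N m; "tool_pos": TCP position; "eef_rot": TCP orientation; "contact_force": force on the tool from outside, world axes, zero at the start; "moment": the same for the moment, N m; "opening": opening from 0.0 (shut) to 1.0 (fully open).
Only numpy, scipy, OpenCV 4.12 (cv2) and the standard library are available. Lean on these libraries where they do the work, as an engineer would, in place of code of your own. Each camera call takes 0.05 s, during which the arm holds its last target. There are 200 camera calls.

### The job

Put the loose cover back on the wiring box of the display stand, fully down over its two pins. Then slide the shelf board, resting on the pedestal all the way and never lifted or allowed to tip, out over the box until the pencil line across it is level with the pedestal's front edge, square to that edge and centred on the pedestal. It would now tip off by itself, so finish while still holding it: keep its rear end in hand and pressed down flat on the pedestal, still, so that I can screw it down; leave the other things on the bench alone.

Things in the scene. Friction and masses are not known exactly. Their poses are not given: they have to be found in the camera images.
- stand: display stand, fixed: marble base slab 12 mm thick, on one end a pedestal of dark steel tube with a brown wooden cap 220 mm deep (x) x 240 mm wide (y), flat top 92 mm above the bench. Origin on the bench below the middle of the cap's front edge; x level outward (the way the shelf slides, roughly world -y), z up. Cap x = -220 to 0 mm, base slab x = -230 to 200 mm, y = +-130 mm
- pedestal_edge (a point): the middle of the top front edge of the pedestal's cap, 92 mm above the bench; axes as the stand's (x outward, y along the edge, z up)
- shelf: loose plywood board on the cap, 260 (x) x 200 (y) x 15 mm, 0.4 to 0.65 kg, rear edge with an upright cleat. Origin mid-underside; x to the front end that goes outward. It starts 15 to 45 mm past the edge, a little crooked. Pencil line across it 178 mm from the front end. Centre of mass some 28 mm outward of the line: with the line at the edge it tips unless held. Dark screw holes are looks
- line_mid (a point): the middle of the pencil line, taken at the board's underside: 48 mm behind the shelf's origin; axes as the shelf's. At the goal it coincides with pedestal_edge
- cleat_mid (a point): the centre of the cleat along the shelf's rear edge: 18 mm thick (x), 200 mm long (y), 40 mm high, standing on the board's top face, so this point is 20 mm above that face (127 mm above the bench as the board lies) and 73 mm behind the pencil line; axes as the shelf's. It can be gripped from above across its 18 mm
- wiring_box: the lamp's grey plastic wiring box, open on top, fixed on the base slab in front of the pedestal: 86 mm (its x) x 56 mm (its y) x 38 mm high, standing on the base slab so that its rim is 50 mm above the bench. Origin at the centre of its underside, x roughly outward, z up
- box_rim (a point): the centre of the box's opening at the height of its rim, 50 mm above the bench; axes as the box's. Two steel pins of 6 mm diameter with round tips stand on the box's x axis, 34 mm either side of this point, and rise 15 mm above the rim
- cover: the box's loose grey plastic cover, a flat moulding 90 mm (its x) x 62 mm (its y) x 12 mm thick, 60 g, lying flat on the bench beside the stand. Two through holes of 11 mm diameter lie on its x axis, 34 mm either side of the centre. Origin at the centre of its underside. It fits either way round; on the box it overhangs the walls by 2 to 3 mm all round
- cover_mid (a point): the centre of the cover, half-way through its 12 mm; axes as the cover's (x along its 90 mm, z up). On the box it lies 6 mm above box_rim
- candle_pot: bystander: a banded stone candle pot, 80 mm across and 62 mm high, origin at the centre of its underside
- screwdriver: bystander: a screwdriver lying on the bench
- label_roll: bystander: an upright roll of white labels, 60 mm across and 55 mm high, origin at the centre of its underside
- marble_board: bystander: a black marble serving board with round ends, 200 x 100 x 16 mm, origin at the centre of its underside
Mind the look-alikes: they are no part of the job. Of the things like the cover, leave any that is turquoise; of the rest the smaller one is meant.

How it is judged:
On the way, in this order (a step that is already met when the one before it is completed fails the run):
1. the cover is seated on the box's pins and let go (horizontal distance between cover_mid and box_rim below 0.005 m and z of cover_mid in the frame of box_rim between 0.0035 and 0.0085 m and angle between the x axis of cover_mid and the x axis of box_rim, either way round below 0.15 rad and angle between cover_mid's own z axis and vertical below 0.05 rad and contact force between the fingers and cover below 0.05 N), for 0.2 s.
2. the shelf's pencil line is level with the pedestal's edge and the shelf is held there (x of line_mid in the frame of pedestal_edge between -0.006 and 0.006 m and y of line_mid in the frame of pedestal_edge between -0.015 and 0.015 m and z of line_mid in the frame of pedestal_edge between -0.004 and 0.004 m and angle between the x axis of line_mid and the x axis of pedestal_edge, either way round below 0.06 rad and angle between line_mid's own z axis and vertical below 0.035 rad and contact force between each of the fingers, stand and shelf above 1 N and linear speed of shelf below 0.01 m/s), for 0.3 s.
At the end, for the whole second after the job is handed in: Cover flat on the rim over both pins (5 mm, 2.5 mm of fully down). Pencil line within 6 mm of the pedestal edge, 15 mm of centred, square to 0.06 rad; board level (0.035 rad, 4 mm) and still, bearing on the pedestal and held by the fingers with over 1 N each. Robot still holding (all of step 1 and all of step 2); the arm keeps its last pose, push and grip.
It fails at once if the shelf board tips by more than 0.12 rad (angle between line_mid's own z axis and vertical above 0.12 rad).
It fails at once if the shelf board is lifted more than 15 mm off the pedestal (z of shelf in the frame of pedestal_edge above 0.015 m).
It fails at once if a bystander is moved more than 30 mm (distance of any of candle_pot, screwdriver, label_roll, marble_board from where it was at the start of the episode above 0.03 m).
It also fails if it takes over 58 s, if anything falls off the work surface, if the arm or the gripper's body presses on something with over 40 N, if the wrist force passes 120 N, or if a joint passes its speed limit or range.

## Working session

There is one attempt and no reset: what is moved stays moved. The work goes in short steps, Python scripts to look and compute and a tool call to move; the robot and the scene stay as the last step left them, time stands still between calls to the robot, and variables do not carry over. Pictures are saved under pics/ and viewed, about 8 in all and at most 12, crops included, and the job is handed in when it is done.

Besides the shell and the picture viewer there is one more tool, called after "Call:" as name(argument=value, ...) on one line, values as JSON. apply_moves: Moves the arm, as the interface text tells. Its arguments: {"type":"object","properties":{"series":{"type":"array","items":{"type":"object","properties":{"x":{"type":"number"},"y":{"type":"number"},"z":{"type":"number"},"wx":{"type":"number"},"wy":{"type":"number"},"wz":{"type":"number"},"fingers":{"type":"number"}}}},"force":{"type":"number"}},"required":["series"]}

```bash
mkdir -p pics; ls; python3 - <<'E'
from plant import *
import cv2,numpy as np
for n in ("top","side"):
    p,d=snapshot(n); cv2.imwrite(f"pics/{n}0.png",p[:,:,::-1]); np.save(f"pics/{n}0.npy",d)
    c=camera_model(n); print(c)
print(get_state())
E
```

```text
pics
{'camera_matrix': array([[598.46290818,   0.        , 314.60324999],
       [  0.        , 598.46290818, 245.11918951],
       [  0.        ,   0.        ,   1.        ]]), 'world_from_camera': array([[-0.00781803,  0.99247475, -0.12219959,  0.38387616],
       [-0.99961745, -0.00451457,  0.02728686, -0.07023415],
       [ 0.02652984,  0.12236618,  0.99213038,  1.46970449],
       [ 0.        ,  0.        ,  0.        ,  1.        ]])}
{'camera_matrix': array([[459.77261637,   0.        , 319.84431746],
       [  0.        , 459.77261637, 245.27815638],
       [  0.        ,   0.        ,   1.        ]]), 'world_from_camera': array([[ 0.6809321 ,  0.4908238 , -0.54352873, -0.02831225],
       [-0.73213691,  0.4739922 , -0.48919009, -0.6040695 ],
       [ 0.01752224,  0.73104268,  0.68210672,  0.82507081],
       [ 0.        ,  0.        ,  0.        ,  1.        ]])}
{'clock': 0.1, 'q': array([-1.20117164,  0.68989581, -0.19453351,  1.56626744,  0.15732304,
        0.90250665, -0.21507492]), 'qd': array([ 0.00030858, -0.00275778, -0.00100976, -0.00366502,  0.00090125,
       -0.00075655,  0.00038967]), 'joint_torque': array([-2.88948999e-03, -5.28504610e+01, -1.27152856e+00, -1.53839672e+01,
       -5.25808800e-02,  2.00924696e-03,  4.31330875e-05]), 'tool_pos': array([0.20581571, 0.58951987, 0.23798596]), 'eef_rot': array([ 8.15298952e-01,  5.79039645e-01, -6.44707318e-04,  5.40594394e-04]), 'contact_force': array([ 0.85991562, -0.36777464, -0.23645582]), 'moment': array([-0.02884852,  0.0161654 , -0.02647769]), 'opening': 0.9984618915312737}
```

View pics/top0.png

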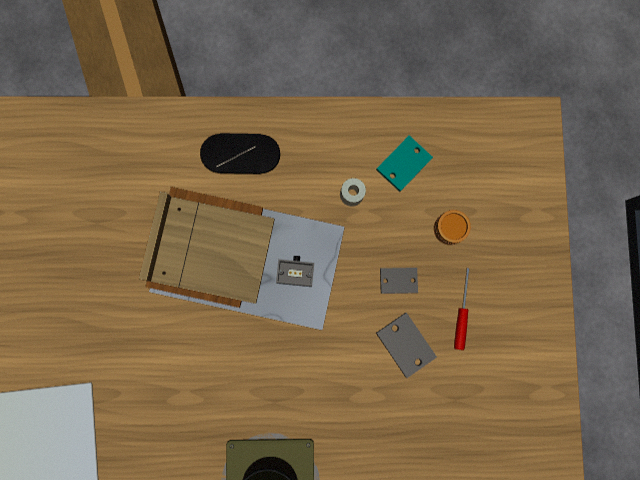

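View pics/side0.png

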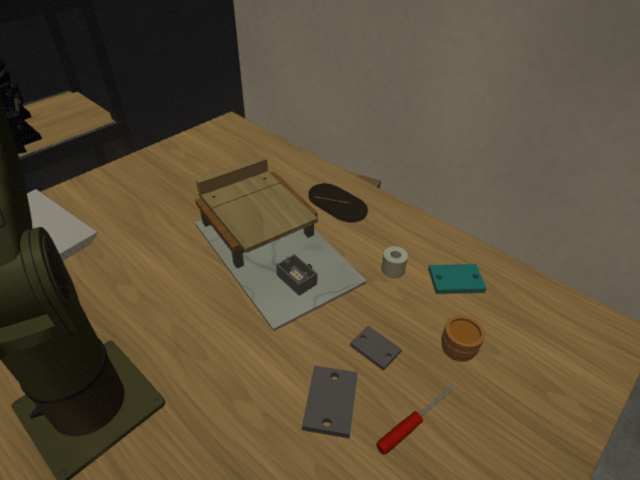

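The top view shows the small grey cover at about (399,280), the larger look-alike at (406,345), the box at (295,273) and the board at (210,245) with its pencil line near x≈188. Next I'll measure these.

```bash
cat > h.py <<'E'
from plant import *
import cv2,numpy as np
def cam(n):
    c=camera_model(n); return c["camera_matrix"],c["world_from_camera"]
def cloud(n,d):
    K,T=cam(n); v,u=np.mgrid[:480,:640]
    P=np.stack([(u-K[0,2])/K[0,0]*d,-(v-K[1,2])/K[1,1]*d,-d],-1)
    return P@T[:3,:3].T+T[:3,3]
def ray(n,u,v,z):
    K,T=cam(n); r=T[:3,:3]@np.array([(u-K[0,2])/K[0,0],-(v-K[1,2])/K[1,1],-1]); o=T[:3,3]
    return o+r*(z-o[2])/r[2]
def proj(n,p):
    K,T=cam(n); q=np.linalg.inv(T)@np.append(p,1); return np.array([K[0,0]*q[0]/-q[2]+K[0,2],K[1,1]*q[1]/q[2]+K[1,2]])
def rect(n,mask,z):
    """largest blob's contour cast on plane z -> centre,size,angle of min rect"""
    cs,_=cv2.findContours(mask.astype(np.uint8),cv2.RETR_EXTERNAL,cv2.CHAIN_APPROX_NONE)
    c=max(cs,key=cv2.contourArea)[:,0]
    w=np.array([ray(n,u,v,z)[:2] for u,v in c])
    r=cv2.minAreaRect((w*1000).astype(np.float32)); return r,cv2.boxPoints(r)
E
python3 - <<'E'
from h import *
d=np.load("pics/top0.npy");im=cv2.imread("pics/top0.png");P=cloud("top",d)
Z=P[...,2]
def z(u,v): return P[v,u].round(4)
for n,(u,v) in dict(bench=(450,150),cover=(399,275),slab=(310,240),boxin=(285,270),shelf=(230,240),cap=(215,199),cleat=(157,225),cap2=(200,292)).items(): print(n,z(u,v))
def sub(x0,x1,y0,y1):
    m=np.zeros((480,640),bool);m[y0:y1,x0:x1]=1;return m
bench=Z
print("cover",rect("top",(Z>.006)&(Z<.02)&sub(370,430,255,305),.012)[0])
m=(Z>.042)&(Z<.07)&sub(272,320,250,295)
print("box",rect("top",m,.05)[0])
print("shelf",rect("top",(Z>.1)&(Z<.115)&sub(130,290,170,320),.107))
print("cleat",rect("top",(Z>.135)&sub(130,290,170,320),.147))
print("cap+",rect("top",(Z>.085)&(Z<.098)&sub(130,290,170,320),.092))
print("slab",rect("top",(Z>.006)&sub(130,350,170,340),.012))
E
python3 - <<'E'
import cv2,numpy as np
im=cv2.imread("pics/top0.png");s=cv2.imread("pics/side0.png")
f=lambda a,k:cv2.resize(a,None,fx=k,fy=k,interpolation=cv2.INTER_CUBIC)
a=f(im[245:305,265:325],6);b=f(im[255:305,370:430],6);c=f(s[245:305,265:325],6)
a=np.vstack([a,np.zeros((0,360,3),np.uint8)])
o=np.zeros((600,720,3),np.uint8);o[:360,:360]=a;o[:360,360:]=c;o[360:,:360]=b[:240]
o[360:,360:]=f(im[180:220,160:220],6)
cv2.imwrite("pics/crop1.png",np.clip(o*1.6,0,255).astype(np.uint8))
E
```

```text
bench [ 8.070e-01 -4.568e-01 -7.000e-04]
cover [ 0.4887 -0.3164  0.0129]
slab [ 0.5758 -0.0991  0.0146]
boxin [ 0.5024 -0.0377  0.015 ]
shelf [0.565  0.0864 0.1025]
cap [0.6637 0.1239 0.0883]
cleat [0.594  0.2442 0.143 ]
cap2 [0.4466 0.1543 0.0957]
cover ((476.9224853515625, -316.28924560546875), (66.99999237060547, 96.42752838134766), 2.956803798675537)
box ((496.5044250488281, -61.665157318115234), (86.2138442993164, 63.735504150390625), 84.66976165771484)
shelf (((542.6452026367188, 125.93608856201172), (246.1620330810547, 199.83721923828125), 77.8570556640625), array([[419.07193 ,  26.626915],
       [614.438   , -15.409111],
       [666.2185  , 225.24527 ],
       [470.85242 , 267.28128 ]], dtype=float32))
cleat (((569.6770629882812, 251.28868103027344), (23.689937591552734, 199.6962432861328), 78.00505065917969), array([[469.54733, 260.45334],
       [664.8834 , 218.95135],
       [669.80676, 242.12402],
       [474.4707 , 283.626  ]], dtype=float32))
cap+ (((657.7626953125, 122.2321548461914), (219.59210205078125, 22.587255477905273), 77.55217742919922), array([[623.068   ,  17.451462],
       [645.12427 ,  12.582764],
       [692.4574  , 227.01285 ],
       [670.4011  , 231.88155 ]], dtype=float32))
slab (((536.1306762695312, 72.54541015625), (473.27728271484375, 268.6437683105469), 76.98430633544922), array([[ 351.96448, -127.76192],
       [ 613.7063 , -188.2653 ],
       [ 720.2969 ,  272.85272],
       [ 458.55505,  333.35614]], dtype=float32))
```

View pics/crop1.png

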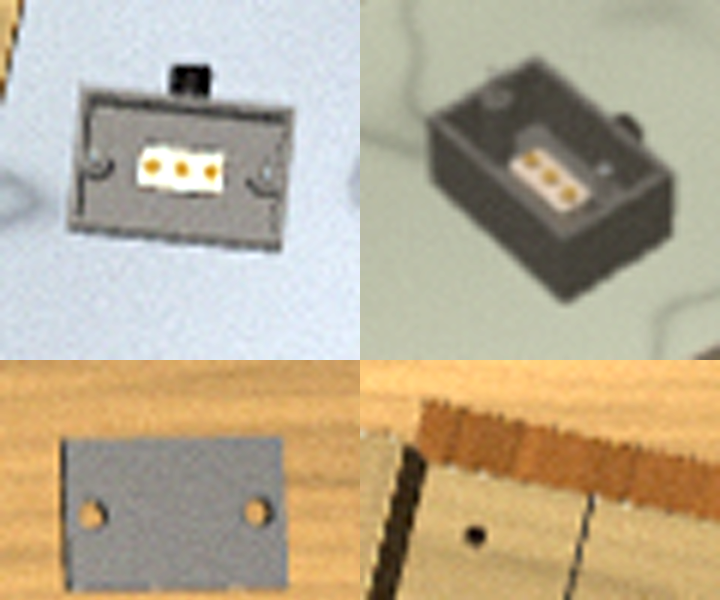

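Crop: box rim outer corners sit at about (82,85), (293,106), (281,250) and (70,231), with the gland mid-way on the upper side. Cover holes are at (92,515) and (258,513), and the pencil line and cap strip are clearly visible.

```bash
cat >> h.py <<'E'
from scipy.spatial.transform import Rotation as R
def delta(p,yaw):
    """moves (units) from now to TCP p with tool pointing down, tool x at yaw (mod pi, nearest)"""
    s=get_state(); Rn=R.from_quat(s["eef_rot"]); 
    best=None
    for k in (0,np.pi):
        a=yaw+k; x=np.array([np.cos(a),np.sin(a),0]); z=np.array([0,0,-1.]); M=R.from_matrix(np.stack([x,np.cross(z,x),z],1))
        rv=(Rn.inv()*M).as_rotvec()
        if best is None or np.linalg.norm(rv)<np.linalg.norm(best): best=rv
    d=Rn.inv().apply(np.array(p)-s["tool_pos"])
    print("now",s["clock"].__round__(2),s["tool_pos"].round(4),"q",s["q"].round(2),"F",s["contact_force"].round(1),"op",round(s["opening"],3))
    print("shift units",(d/.8).round(4),"mm",(d*1e3).round(1),"turn units",(best/np.pi).round(4),"deg",np.degrees(best).round(1))
E
python3 - <<'E'
from h import *
c=lambda x,y,ox,oy:((x+.5)/6-.5+ox,(y+.5)/6-.5+oy)
K=[ray("top",*c(x,y,265,245),.05) for x,y in [(82,85),(293,106),(281,250),(70,231)]]
K=np.array(K)[:,:2]; print("rim centre",K.mean(0),"sizes",np.linalg.norm(K[0]-K[1]),np.linalg.norm(K[2]-K[3]),np.linalg.norm(K[0]-K[3]))
a=(K[1]+K[2]-K[0]-K[3]); print("yaw x",np.degrees(np.arctan2(a[1],a[0])), "b",np.degrees(np.arctan2(*(K[0]-K[3])[::-1])))
# side
S=np.array([ray("side",*c(x-360,y,265,245),.05) for x,y in [(537,57),(674,178),(565,237),(429,124)]])[:,:2]
print("side rim centre",S.mean(0),np.linalg.norm(S-np.roll(S,1,0),axis=1))
H=np.array([ray("top",*c(x,y-360,370,255),.012) for x,y in [(92,514),(258,513)]])[:,:2]
C=np.array([ray("top",*c(x,y-360,370,255),.012) for x,y in [(65,437),(283,437),(288,588),(70,590)]])[:,:2]
print("cover",H.mean(0),C.mean(0),"hole d",np.linalg.norm(H[0]-H[1]),"yaws",np.degrees(np.arctan2(*(H[1]-H[0])[::-1])),np.degrees(np.arctan2(*(C[1]+C[2]-C[0]-C[3])[::-1])),np.linalg.norm(C-np.roll(C,1,0),axis=1))
# side view cover: grey mask
im=cv2.imread("pics/side0.png").astype(int)
P=cloud("top",np.load("pics/top0.npy"))
print("gland",P[255:263,293:302,2].round(3).max(1))
delta([*C.mean(0),.12],np.radians(0))
E
```

```text
rim centre [ 0.49328976 -0.06181097] sizes 0.08413804492981196 0.08363961894875918 0.0580779181789532
yaw x -95.75906200283305 b -4.6949986427522585
side rim centre [ 0.49117735 -0.06436321] [0.05612049 0.08628715 0.05153867 0.08072967]
cover [ 0.47608913 -0.31561615] [ 0.47636934 -0.31625015] hole d 0.067975768887736 yaws -90.00652634061518 -90.08950486958595 [0.06237023 0.08949161 0.06165277 0.08905067]
gland [0.018 0.042 0.04  0.044 0.044 0.043 0.053 0.052]
now 0.1 [0.2058 0.5895 0.238 ] q [-1.2   0.69 -0.19  1.57  0.16  0.9  -0.22] F [ 0.9 -0.4 -0.2] op 0.998
shift units [-0.9574  0.6923  0.1492] mm [-765.9  553.8  119.3] turn units [0.0004 0.0004 0.3931] deg [ 0.1  0.1 70.8]
```

Call:
apply_moves(series=[{"wz": 0.0492, "fingers": 1}, {"wz": 0.0492, "fingers": 1}, {"wz": 0.0492, "fingers": 1}, {"wz": 0.0492, "fingers": 1}, {"wz": 0.0492, "fingers": 1}, {"wz": 0.0492, "fingers": 1}, {"wz": 0.0492, "fingers": 1}, {"wz": 0.0492, "fingers": 1}])

```text
schema error: expected keys x, y, z, wx, wy, wz, fingers
```

Call:
apply_moves(series=[{"x": 0.05, "y": 0.05}, {"x": 0.05, "y": 0.05}, {"x": 0.05, "y": 0.05}, {"x": 0.05, "y": 0.05}, {"x": 0.05, "y": 0.05}, {"x": 0.05, "y": 0.05}, {"x": 0.05, "y": 0.05}, {"y": 0.07}])

```text
schema error: expected keys x, y, z, wx, wy, wz, fingers
```

Call:
apply_moves(series=[{"y": 0.07}, {"y": 0.07}, {"y": 0.07}, {"y": 0.07}, {"y": 0.07}, {"y": 0.07}, {"y": 0.07}, {"y": 0.07}])

```text
schema error: expected keys x, y, z, wx, wy, wz, fingers
```

```bash
python3 -c "
from h import *
delta([.4762,-.3159,.05],0)"
```

```text
now 0.1 [0.2058 0.5895 0.238 ] q [-1.2   0.69 -0.19  1.57  0.16  0.9  -0.22] F [ 0.9 -0.4 -0.2] op 0.998
shift units [-0.9569  0.6919  0.2367] mm [-765.5  553.5  189.3] turn units [0.0004 0.0004 0.3931] deg [ 0.1  0.1 70.8]
```

All keys are required in every row.

Call:
apply_moves(series=[{"x": 0, "y": 0, "z": 0, "wx": 0, "wy": 0, "wz": 0.05, "fingers": 1}, {"x": 0, "y": 0, "z": 0, "wx": 0, "wy": 0, "wz": 0.05, "fingers": 1}, {"x": 0, "y": 0, "z": 0, "wx": 0, "wy": 0, "wz": 0.05, "fingers": 1}, {"x": 0, "y": 0, "z": 0, "wx": 0, "wy": 0, "wz": 0.05, "fingers": 1}, {"x": 0, "y": 0, "z": 0, "wx": 0, "wy": 0, "wz": 0.05, "fingers": 1}, {"x": 0, "y": 0, "z": 0, "wx": 0, "wy": 0, "wz": 0.05, "fingers": 1}, {"x": 0, "y": 0, "z": 0, "wx": 0, "wy": 0, "wz": 0.05, "fingers": 1}, {"x": 0, "y": 0, "z": 0, "wx": 0, "wy": 0, "wz": 0.05, "fingers": 1}])

```text
clock: 1.1
tool_pos: [0.2046, 0.5864, 0.2339]
eef_rot: [0.999, -0.031, -0.002, 0.005]
contact_force: [0.3, 0.4, -0.2]
opening: 1.002
```

Call:
apply_moves(series=[{"x": 0.05, "y": 0.05, "z": 0, "wx": 0, "wy": 0, "wz": 0, "fingers": 1}, {"x": 0.05, "y": 0.05, "z": 0, "wx": 0, "wy": 0, "wz": 0, "fingers": 1}, {"x": 0.05, "y": 0.05, "z": 0, "wx": 0, "wy": 0, "wz": 0, "fingers": 1}, {"x": 0.05, "y": 0.05, "z": 0, "wx": 0, "wy": 0, "wz": 0, "fingers": 1}, {"x": 0.05, "y": 0.05, "z": 0, "wx": 0, "wy": 0, "wz": 0, "fingers": 1}, {"x": 0.05, "y": 0.05, "z": 0, "wx": 0, "wy": 0, "wz": 0, "fingers": 1}, {"x": 0.05, "y": 0.05, "z": 0, "wx": 0, "wy": 0, "wz": 0, "fingers": 1}, {"x": 0, "y": 0.07, "z": 0, "wx": 0, "wy": 0, "wz": 0, "fingers": 1}])

```text
clock: 2.1
tool_pos: [0.4693, 0.2296, 0.2324]
eef_rot: [1.0, -0.026, -0.002, 0.005]
contact_force: [0.1, -0.7, 0.7]
opening: 1.001
```

Call:
apply_moves(series=[{"x": 0, "y": 0.07, "z": 0, "wx": 0, "wy": 0, "wz": 0, "fingers": 1}, {"x": 0, "y": 0.07, "z": 0, "wx": 0, "wy": 0, "wz": 0, "fingers": 1}, {"x": 0, "y": 0.07, "z": 0, "wx": 0, "wy": 0, "wz": 0, "fingers": 1}, {"x": 0, "y": 0.07, "z": 0, "wx": 0, "wy": 0, "wz": 0, "fingers": 1}, {"x": 0, "y": 0.07, "z": 0, "wx": 0, "wy": 0, "wz": 0, "fingers": 1}, {"x": 0, "y": 0.07, "z": 0, "wx": 0, "wy": 0, "wz": 0, "fingers": 1}, {"x": 0, "y": 0.07, "z": 0, "wx": 0, "wy": 0, "wz": 0, "fingers": 1}, {"x": 0, "y": 0.07, "z": 0, "wx": 0, "wy": 0, "wz": 0, "fingers": 1}])

```text
clock: 3.1
tool_pos: [0.4444, -0.232, 0.2361]
eef_rot: [1.0, -0.025, -0.003, 0.005]
contact_force: [1.2, -0.8, 0.1]
opening: 0.999
```

```bash
python3 -c "
from h import *
delta([.4762,-.3159,.05],0)"
```

```text
now 3.1 [ 0.4444 -0.232   0.2361] q [ 0.35  0.53  0.04  1.94 -0.02  0.67  0.35] F [ 1.2 -0.8  0.1] op 0.999
shift units [0.0461 0.1004 0.2334] mm [ 36.9  80.3 186.8] turn units [ 0.0033  0.0018 -0.0158] deg [ 0.6  0.3 -2.8]
```

Call:
apply_moves(series=[{"x": 0.0231, "y": 0.0502, "z": 0, "wx": 0.0033, "wy": 0.0018, "wz": -0.0158, "fingers": 1}, {"x": 0.021, "y": 0.0512, "z": 0.034, "wx": 0, "wy": 0, "wz": 0, "fingers": 1}, {"x": 0, "y": 0, "z": 0.066, "wx": 0, "wy": 0, "wz": 0, "fingers": 1}, {"x": 0, "y": 0, "z": 0.066, "wx": 0, "wy": 0, "wz": 0, "fingers": 1}, {"x": 0, "y": 0, "z": 0.05, "wx": 0, "wy": 0, "wz": 0, "fingers": 1}, {"x": 0, "y": 0, "z": 0, "wx": 0, "wy": 0, "wz": 0, "fingers": 1}])

```text
clock: 3.85
tool_pos: [0.4771, -0.3248, 0.0582]
eef_rot: [1.0, -0.005, 0.001, 0.002]
contact_force: [-0.5, 0.6, -0.7]
opening: 0.996
```

```bash
python3 -c "
from h import *
delta([.4762,-.3159,.004],0)
p,d=snapshot('side');a=p[300:420,310:450,::-1]
p,d=snapshot('top');b=p[230:330,340:460,::-1]
o=np.zeros((480,760,3),np.uint8);a=cv2.resize(a,(380,326),interpolation=2);b=cv2.resize(b,(380,317),interpolation=2)
o[:326,:380]=a;o[:317,380:]=b;cv2.imwrite('pics/g1.png',o)"
```

```text
now 3.85 [ 0.4771 -0.3248  0.0582] q [ 0.51  0.89  0.    1.85 -0.    0.4   0.51] F [-0.5  0.6 -0.7] op 0.996
shift units [-0.0014 -0.0114  0.0678] mm [-1.1 -9.1 54.2] turn units [ 0.001  -0.0007 -0.0029] deg [ 0.2 -0.1 -0.5]
```

View pics/g1.png

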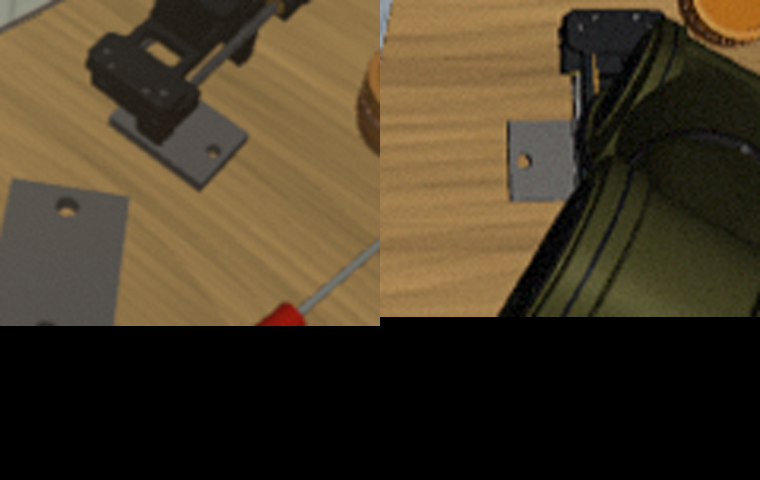

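The fingers straddle the cover, with one hole clear of them. I'll descend.

Call:
apply_moves(series=[{"x": -0.0014, "y": -0.0114, "z": 0, "wx": 0.001, "wy": -0.0007, "wz": -0.003, "fingers": 1}, {"x": 0, "y": 0, "z": 0.025, "wx": 0, "wy": 0, "wz": 0, "fingers": 1}, {"x": 0, "y": 0, "z": 0.022, "wx": 0, "wy": 0, "wz": 0, "fingers": 1}, {"x": 0, "y": 0, "z": 0.012, "wx": 0, "wy": 0, "wz": 0, "fingers": 1}, {"x": 0, "y": 0, "z": 0, "wx": 0, "wy": 0, "wz": 0, "fingers": 1}])

```text
clock: 4.58
tool_pos: [0.4813, -0.3177, 0.0151]
eef_rot: [1.0, 0.001, 0.006, 0.003]
contact_force: [0.2, -0.5, -0.3]
opening: 1.0
```

```bash
python3 -c "
from h import *
delta([.4762,-.3159,.003],0)"
```

```text
now 4.58 [ 0.4813 -0.3177  0.0151] q [ 0.5   0.96  0.    1.86 -0.    0.3   0.51] F [ 0.2 -0.5 -0.3] op 1.0
shift units [-0.0066 -0.0024  0.015 ] mm [-5.3 -1.9 12. ] turn units [ 0.0022 -0.0037  0.0005] deg [ 0.4 -0.7  0.1]
```

Call:
apply_moves(series=[{"x": -0.0066, "y": -0.0024, "z": 0.006, "wx": 0.002, "wy": -0.0037, "wz": 0.0005, "fingers": 1}, {"x": 0, "y": 0, "z": 0.006, "wx": 0, "wy": 0, "wz": 0, "fingers": 1}, {"x": 0, "y": 0, "z": 0.0, "wx": 0, "wy": 0, "wz": 0, "fingers": 1}])

```text
clock: 4.95
tool_pos: [0.4758, -0.3162, 0.005]
eef_rot: [1.0, -0.0, -0.0, 0.0]
contact_force: [0.4, -0.2, 0.2]
opening: 1.001
```

```bash
python3 -c "
from h import *
delta([.4762,-.3159,.003],0)"
```

```text
now 4.95 [ 0.4758 -0.3162  0.005 ] q [ 0.5   0.98  0.    1.86 -0.    0.3   0.51] F [ 0.4 -0.2  0.2] op 1.001
shift units [ 0.0005 -0.0004  0.0025] mm [ 0.4 -0.3  2. ] turn units [ 0.0002  0.0002 -0.0002] deg [ 0.  0. -0.]
```

Call:
apply_moves(force=20, series=[{"x": 0, "y": 0, "z": 0.002, "wx": 0, "wy": 0, "wz": 0, "fingers": 1}, {"x": 0, "y": 0, "z": 0, "wx": 0, "wy": 0, "wz": 0, "fingers": 0.2}, {"x": 0, "y": 0, "z": 0, "wx": 0, "wy": 0, "wz": 0, "fingers": 0}, {"x": 0, "y": 0, "z": 0, "wx": 0, "wy": 0, "wz": 0, "fingers": 0}, {"x": 0, "y": 0, "z": 0, "wx": 0, "wy": 0, "wz": 0, "fingers": 0}])

```text
clock: 5.58
tool_pos: [0.4762, -0.3165, 0.0039]
eef_rot: [1.0, -0.0, 0.0, 0.001]
contact_force: [-0.2, 0.3, -0.5]
opening: 0.7
```

```bash
python3 -c "
from h import *
delta([.4927,-.0625,.12],np.radians(-5.3))"
```

```text
now 5.58 [ 0.4762 -0.3165  0.0039] q [ 0.5   0.98  0.    1.86 -0.    0.3   0.51] F [-0.2  0.3 -0.5] op 0.7
shift units [ 0.0205 -0.3173 -0.1455] mm [  16.4 -253.8 -116.4] turn units [ 0.0004 -0.0002  0.0293] deg [ 0.1 -0.   5.3]
```

Call:
apply_moves(series=[{"x": 0, "y": 0, "z": -0.03, "wx": 0, "wy": 0, "wz": 0, "fingers": 0}, {"x": 0, "y": 0, "z": -0.06, "wx": 0, "wy": 0, "wz": 0, "fingers": 0}, {"x": 0, "y": -0.03, "z": -0.05, "wx": 0, "wy": 0, "wz": 0, "fingers": 0}, {"x": 0, "y": -0.06, "z": 0, "wx": 0, "wy": 0, "wz": 0.015, "fingers": 0}, {"x": 0.01, "y": -0.07, "z": 0, "wx": 0, "wy": 0, "wz": 0.014, "fingers": 0}, {"x": 0.01, "y": -0.07, "z": 0, "wx": 0, "wy": 0, "wz": 0, "fingers": 0}, {"x": 0, "y": -0.05, "z": 0, "wx": 0, "wy": 0, "wz": 0, "fingers": 0}, {"x": 0, "y": 0, "z": 0, "wx": 0, "wy": 0, "wz": 0, "fingers": 0}])

```text
clock: 6.58
tool_pos: [0.5062, -0.0884, 0.1191]
eef_rot: [0.999, -0.049, 0.002, 0.001]
contact_force: [-0.4, -1.3, -1.2]
opening: 0.698
```

```bash
python3 -c "
from h import *
delta([.4927,-.0625,.1],np.radians(-5.3))"
```

```text
now 6.58 [ 0.5062 -0.0884  0.1191] q [ 0.03  0.74  0.08  2.02 -0.15  0.39  0.14] F [-0.4 -1.3 -1.2] op 0.698
shift units [-0.02   -0.0306  0.0237] mm [-16.  -24.5  19. ] turn units [ 0.0003 -0.0013 -0.0015] deg [ 0.1 -0.2 -0.3]
```

Call:
apply_moves(series=[{"x": -0.02, "y": -0.0306, "z": 0.012, "wx": 0, "wy": -0.001, "wz": -0.001, "fingers": 0}, {"x": 0, "y": 0, "z": 0.006, "wx": 0, "wy": 0, "wz": 0, "fingers": 0}, {"x": 0, "y": 0, "z": 0, "wx": 0, "wy": 0, "wz": 0, "fingers": 0}])

```text
clock: 6.95
tool_pos: [0.493, -0.0649, 0.1046]
eef_rot: [0.999, -0.048, 0.001, 0.002]
contact_force: [0.2, 0.2, -0.8]
opening: 0.703
```

```bash
python3 -c "
from h import *
delta([.4927,-.0625,.09],np.radians(-5.3))
p,d=snapshot('side');a=p[220:320,240:350,::-1];np.save('pics/s2.npy',d);cv2.imwrite('pics/s2.png',p[:,:,::-1])
p,d=snapshot('top');b=p[235:315,250:340,::-1];cv2.imwrite('pics/t2.png',p[:,:,::-1])
o=np.zeros((400,800,3),np.uint8);a=cv2.resize(a,(440,400),interpolation=2);b=cv2.resize(b,(360,320),interpolation=2)
o[:400,:440]=a;o[:320,440:]=b;cv2.imwrite('pics/g2.png',np.clip(o*1.6,0,255).astype(np.uint8))"
```

```text
now 6.95 [ 0.493  -0.0649  0.1046] q [-0.01  0.76  0.08  2.07 -0.17  0.32  0.11] F [ 0.2  0.2 -0.8] op 0.703
shift units [-0.0007 -0.003   0.0182] mm [-0.6 -2.4 14.6] turn units [ 0.001  -0.0009 -0.0014] deg [ 0.2 -0.2 -0.3]
```

View pics/g2.png

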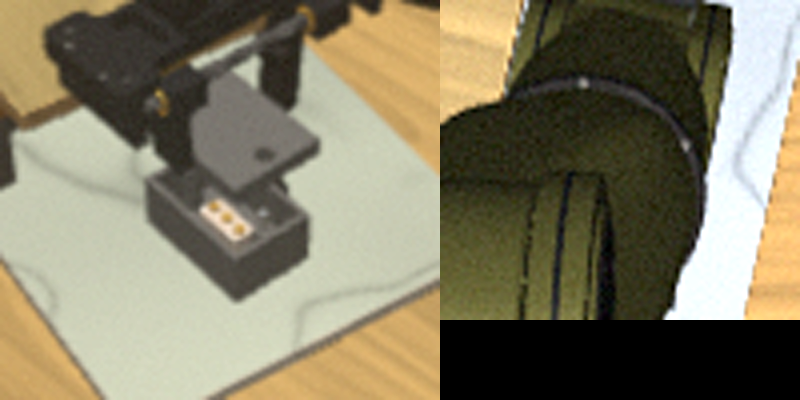

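The side view shows the cover above the box, with a hole at crop (264,154), the pin tip at (264,212), the rim near corner at (238,262) and the right corner at (308,217). The arm blocks the top view.

```bash
python3 - <<'E'
from h import *
c=lambda x,y:((x+.5)/4-.5+240,(y+.5)/4-.5+220)
r=lambda x,y,z:ray("side",*c(x,y),z)[:2].round(4)
h=r(264,154,.1127);p=r(264,212,.064);print("hole",h,"pin",p,"p-h",p-h)
t=np.radians(-95.3);ux=np.array([np.cos(t),np.sin(t)]);uy=np.array([-ux[1],ux[0]])
print("box centre from pin",p-.034*ux,"expected hole",np.array([.493,-.0649])+.034*ux)
print("rim right,near,left",r(308,217,.05),r(238,262,.05),r(148,183,.05))
b=np.array([.493,-.062])
for s in((1,1),(1,-1),(-1,-1)):print("exp rim",(b+s[0]*.043*ux+s[1]*.028*uy).round(4))
print("cov right,near",r(319,140,.1127),r(238,187,.1127))
cc=np.array([.493,-.0649])
for s in((1,1),(1,-1)):print("exp cov",(cc+s[0]*.045*ux+s[1]*.031*uy).round(4))
E
```

```text
hole [ 0.4872 -0.0989] pin [ 0.4887 -0.0972] p-h [0.0015 0.0017]
box centre from pin [ 0.4918406  -0.06334536] expected hole [ 0.4898594  -0.09875464]
rim right,near,left [ 0.513 -0.109] [ 0.4602 -0.1044] [ 0.4677 -0.0222]
exp rim [ 0.5169 -0.1074]
exp rim [ 0.4611 -0.1022]
exp rim [ 0.4691 -0.0166]
cov right,near [ 0.5163 -0.1132] [ 0.4592 -0.1065]
exp cov [ 0.5197 -0.1126]
exp cov [ 0.458  -0.1068]
```

Call:
apply_moves(series=[{"x": 0, "y": -0.0028, "z": 0.015, "wx": 0.0005, "wy": -0.0008, "wz": -0.0014, "fingers": 0}, {"x": 0, "y": 0, "z": 0.014, "wx": 0, "wy": 0, "wz": 0, "fingers": 0}, {"x": 0, "y": 0, "z": 0.0, "wx": 0, "wy": 0, "wz": 0, "fingers": 0}])

```text
clock: 7.42
tool_pos: [0.4939, -0.0642, 0.0801]
eef_rot: [0.999, -0.047, 0.001, 0.001]
contact_force: [0.2, -0.7, -0.9]
opening: 0.7
```

```bash
python3 -c "
from h import *
delta([.493,-.0629,.068],np.radians(-5.3))"
```

```text
now 7.42 [ 0.4939 -0.0642  0.0801] q [-0.    0.8   0.06  2.08 -0.17  0.26  0.11] F [ 0.2 -0.7 -0.9] op 0.7
shift units [-0.0014 -0.0015  0.0151] mm [-1.1 -1.2 12.1] turn units [ 0.0006 -0.0005 -0.0008] deg [ 0.1 -0.1 -0.1]
```

Call:
apply_moves(series=[{"x": -0.0014, "y": -0.002, "z": 0.005, "wx": 0.0006, "wy": -0.0005, "wz": -0.0008, "fingers": 0}, {"x": 0, "y": -0.0005, "z": 0.005, "wx": 0, "wy": 0, "wz": 0, "fingers": 0}, {"x": 0, "y": 0, "z": 0, "wx": 0, "wy": 0, "wz": 0, "fingers": 0}])

```text
clock: 7.8
tool_pos: [0.4929, -0.0621, 0.0714]
eef_rot: [0.999, -0.046, -0.0, -0.0]
contact_force: [-0.2, -0.7, -0.5]
opening: 0.701
```

```bash
python3 -c "
from h import *
delta([.493,-.0629,.06],np.radians(-5.3))
p,d=snapshot('side');a=p[235:305,255:345,::-1]
a=cv2.resize(a,(720,560),interpolation=2)
cv2.imwrite('pics/g3.png',np.clip(a*1.6,0,255).astype(np.uint8))"
```

```text
now 7.8 [ 0.4929 -0.0621  0.0714] q [-0.    0.82  0.06  2.08 -0.17  0.25  0.11] F [-0.2 -0.7 -0.5] op 0.701
shift units [0.0002 0.001  0.0143] mm [ 0.2  0.8 11.4] turn units [-0.      0.0001  0.    ] deg [-0.  0.  0.]
```

View pics/g3.png

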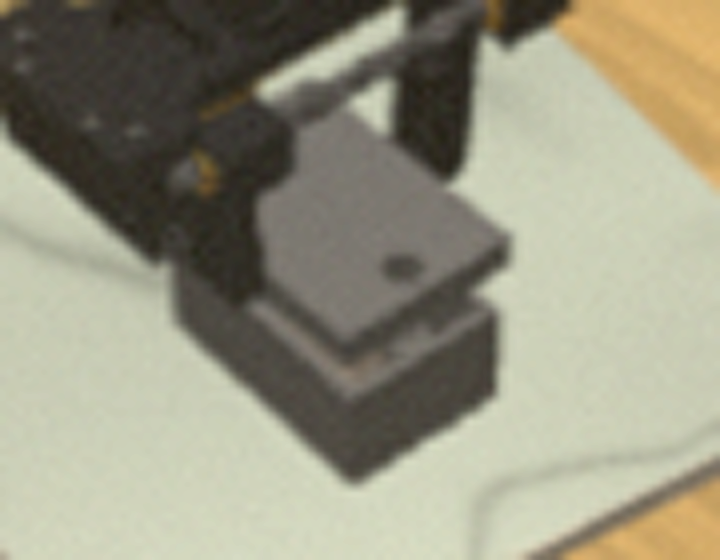

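Cover near corner is at crop (347,346) and right corner at (508,238). Rim near corner is at (352,402) and right corner at (496,312). Hole is at (404,267).

```bash
python3 - <<'E'
from h import *
c=lambda x,y:((x+.5)/8-.5+255,(y+.5)/8-.5+235)
r=lambda x,y,z:ray("side",*c(x,y),z)[:2].round(4)
z=.0714-.0039+.012
t=np.radians(-95.3);ux=np.array([np.cos(t),np.sin(t)]);uy=np.array([-ux[1],ux[0]])
print("near: needed move",r(352,402,.05)+.002*ux-.003*uy-r(347,346,z))
print("right: needed move",r(496,312,.05)+.002*ux+.003*uy-r(508,238,z))
print("hole",r(404,267,z),"centre",r(404,267,z)-.034*ux, "earlier pin centre .4918 -.0633")
E
```

```text
near: needed move [0.00162808 0.00178566]
right: needed move [-9.75670803e-05 -7.68561159e-04]
hole [ 0.4877 -0.0964] centre [ 0.4908406  -0.06254536] earlier pin centre .4918 -.0633
```

Call:
apply_moves(series=[{"x": 0.001, "y": 0.0003, "z": 0.006, "wx": 0, "wy": 0, "wz": 0, "fingers": 0}, {"x": 0, "y": 0, "z": 0.004, "wx": 0, "wy": 0, "wz": 0, "fingers": 0}, {"x": 0, "y": 0, "z": 0.003, "wx": 0, "wy": 0, "wz": 0, "fingers": 0}, {"x": 0, "y": 0, "z": 0.0, "wx": 0, "wy": 0, "wz": 0, "fingers": 0}])

```text
clock: 8.35
tool_pos: [0.4941, -0.0624, 0.0607]
eef_rot: [0.999, -0.046, 0.0, -0.0]
contact_force: [0.5, 0.5, -0.3]
opening: 0.703
```

```bash
python3 -c "
from h import *
delta([.4934,-.0626,.054],np.radians(-5.3));print(get_state()['moment'])"
```

```text
now 8.35 [ 0.4941 -0.0624  0.0607] q [ 0.    0.84  0.05  2.08 -0.17  0.22  0.11] F [ 0.5  0.5 -0.3] op 0.703
shift units [-0.0009  0.0003  0.0083] mm [-0.7  0.3  6.7] turn units [-0.     -0.0002  0.    ] deg [-0. -0.  0.]
[-0.09508927  0.05764904  0.0185843 ]
```

The cover bottom is about 8 mm below the pin tips with no force, so the pins are in the holes. I'll continue down.

Call:
apply_moves(series=[{"x": -0.0005, "y": 0, "z": 0.004, "wx": 0, "wy": 0, "wz": 0, "fingers": 0}, {"x": 0, "y": 0, "z": 0.004, "wx": 0, "wy": 0, "wz": 0, "fingers": 0}, {"x": 0, "y": 0, "z": 0.002, "wx": 0, "wy": 0, "wz": 0, "fingers": 0}, {"x": 0, "y": 0, "z": 0.001, "wx": 0, "wy": 0, "wz": 0, "fingers": 0}])

```text
clock: 8.85
tool_pos: [0.4939, -0.0624, 0.0537]
eef_rot: [0.999, -0.046, 0.001, -0.0]
contact_force: [-2.4, -0.3, 8.0]
opening: 0.701
```

Call:
apply_moves(series=[{"x": 0, "y": 0, "z": 0, "wx": 0, "wy": 0, "wz": 0, "fingers": 0.7}, {"x": 0, "y": 0, "z": 0, "wx": 0, "wy": 0, "wz": 0, "fingers": 0.8}, {"x": 0, "y": 0, "z": 0, "wx": 0, "wy": 0, "wz": 0, "fingers": 0.8}, {"x": 0, "y": 0, "z": -0.03, "wx": 0, "wy": 0, "wz": 0, "fingers": 0.8}, {"x": 0, "y": 0, "z": -0.06, "wx": 0, "wy": 0, "wz": 0, "fingers": 0.8}, {"x": 0, "y": 0, "z": -0.07, "wx": 0, "wy": 0, "wz": 0, "fingers": 0.8}, {"x": 0, "y": 0, "z": -0.05, "wx": 0, "wy": 0, "wz": 0, "fingers": 0.8}, {"x": 0, "y": -0.05, "z": 0, "wx": 0, "wy": 0, "wz": 0, "fingers": 0.8}])

```text
clock: 9.85
tool_pos: [0.4973, -0.0254, 0.2257]
eef_rot: [0.999, -0.05, 0.0, 0.0]
contact_force: [0.4, 0.7, 0.3]
opening: 0.901
```

```bash
python3 - <<'E'
from h import *
delta([.5,.2,.2],np.radians(78))
p,d=snapshot('side');a=p[235:305,255:345,::-1];a=cv2.resize(a,(400,311),interpolation=2)
im=cv2.imread('pics/top0.png');f=lambda u,v:cv2.resize(im[v-12:v+12,u-16:u+16],(400,300),interpolation=2)
o=np.zeros((600,800,3),np.uint8)
o[:300,:400]=np.clip(a[:300]*1.6,0,255);o[:300,400:]=f(258,214);o[300:,:400]=f(240,300);o[300:,400:]=f(188,245)
cv2.imwrite('pics/g4.png',o)
E
```

```text
now 9.85 [ 0.4973 -0.0254  0.2257] q [-0.15  0.55  0.16  1.97 -0.14  0.63  0.01] F [0.4 0.7 0.3] op 0.901
shift units [-0.0246 -0.2807  0.0319] mm [ -19.7 -224.6   25.5] turn units [ 4.000e-04 -0.000e+00 -4.649e-01] deg [  0.1  -0.  -83.7]
```

View pics/g4.png

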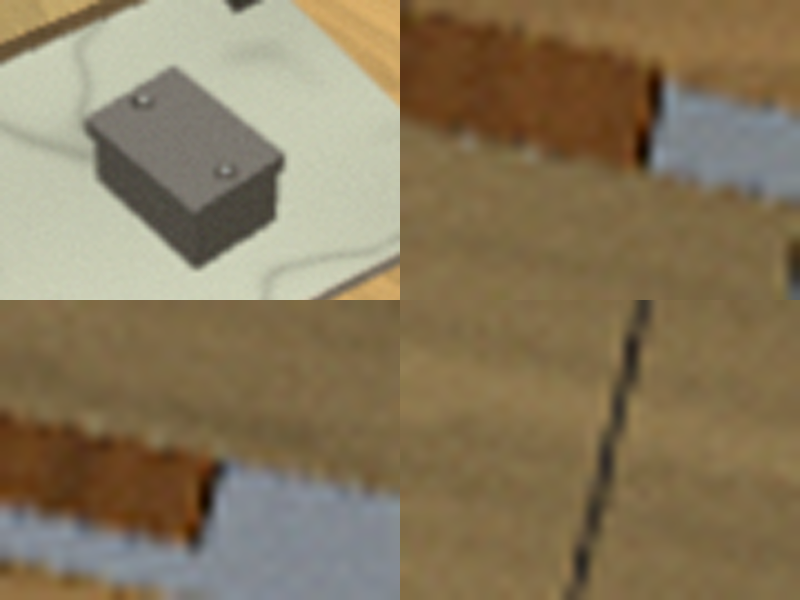

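The cover is fully down, with both pins through. The cap's front top corners read about (261.7,206.8) and (238.9,306.7) in the top image.

```bash
cat > meas.py <<'E'
from h import *
A=ray("top",261.7,206.8,.092)[:2];B=ray("top",238.9,306.7,.092)[:2]
E=(A+B)/2;ey=(A-B)/np.linalg.norm(A-B);ex=np.array([ey[1],-ey[0]])
if ex[1]>0: ex=-ex
def line(im,lo=208,hi=282,u0=188.,v0=245,s=-.2367,w=5):
    g=cv2.cvtColor(im,cv2.COLOR_BGR2GRAY).astype(float);pts=[]
    for v in range(lo,hi):
        c=u0+s*(v-v0);us=np.arange(int(c)-w,int(c)+w+1);k=g[v,us];k=np.clip(np.median(k)-k-12,0,None)
        if k.sum()>5: pts.append(ray("top",(us*k).sum()/k.sum(),v,.107)[:2])
    vx,vy,x,y=cv2.fitLine(np.array(pts,np.float32),cv2.DIST_HUBER,0,1e-4,1e-4).ravel()
    d=np.array([vx,vy]);d*=np.sign(d@ey)
    return np.array([x,y]),d,len(pts)
def ang(d):return np.degrees(np.arctan2(d[1],d[0]))
E
python3 - <<'E'
from meas import *
im=cv2.imread("pics/top0.png")
print("cap corners",A,B,np.linalg.norm(A-B),"E",E,"edge yaw",ang(ey),"ex yaw",ang(ex))
p,d,n=line(im);print("line",p,"yaw",ang(d),n)
# far end of line, near end from board edge mask
f=ray("top",198.25,202.1,.107)[:2];print("far end",f, "to line",np.cross(d,f-p))
mid=f-d*.1;print("line mid",mid,"rel edge: x",(mid-E)@ex,"y",(mid-E)@ey)
sx=np.array([d[1],-d[0]]);print("cleat mid",mid-sx*.073,"goal cleat",E-ex*.073, "yaw now",ang(sx),"goal",ang(ex))
K=np.array([[419.07,26.63],[614.44,-15.41],[666.2,225.2],[470.85,267.28]])/1e3
print("front mid depth-rect",(K[0]+K[1])/2,"line+178",mid+sx*.178)
# slab check: front edge corners z=.012
for q in((344,226.5),(322.5,329)): w=ray("top",*q,.012)[:2];print("slab corner in stand",(w-E)@ex,(w-E)@ey)
E
```

```text
cap corners [0.64421085 0.01464885] [0.41266441 0.06592046] 0.23715508450380912 E [0.52843763 0.04028465] edge yaw -12.485612691357675 ex yaw -102.48561269135769
line [0.5709652  0.17715663] yaw -12.119391 74
far end [0.65278176 0.15962066] to line 3.222418831210633e-05
line mid [0.55501054 0.18061561] rel edge: x -0.14275709311495696 y -0.004394307525765504
cleat mid [0.57033685 0.25198861] goal cleat [0.54421982 0.11155823] yaw now -102.11939 goal -102.48561269135769
front mid depth-rect [0.516755 0.00561 ] line+178 [0.51763953 0.00658283]
slab corner in stand 0.2007554046904438 0.12736131367766754
slab corner in stand 0.2006767738819414 -0.1287972309260032<stdin>:6: DeprecationWarning: Arrays of 2-dimensional vectors are deprecated. Use arrays of 3-dimensional vectors instead. (deprecated in NumPy 2.0)
```

Call:
apply_moves(series=[{"x": 0.01, "y": -0.06, "z": 0, "wx": 0, "wy": 0, "wz": 0, "fingers": 0.2}, {"x": 0.02, "y": -0.06, "z": 0, "wx": 0, "wy": 0, "wz": 0, "fingers": 0.2}, {"x": 0.02, "y": -0.06, "z": 0, "wx": 0, "wy": 0, "wz": 0, "fingers": 0.2}, {"x": 0.02, "y": -0.06, "z": 0, "wx": 0, "wy": 0, "wz": 0, "fingers": 0.2}, {"x": 0.02, "y": -0.06, "z": 0, "wx": 0, "wy": 0, "wz": 0, "fingers": 0.2}, {"x": 0, "y": 0, "z": 0, "wx": 0, "wy": 0, "wz": -0.058, "fingers": 0.2}, {"x": 0, "y": 0, "z": 0, "wx": 0, "wy": 0, "wz": -0.058, "fingers": 0.2}, {"x": 0, "y": 0, "z": 0, "wx": 0, "wy": 0, "wz": -0.058, "fingers": 0.2}])

```text
clock: 10.9
tool_pos: [0.5891, 0.2272, 0.2204]
eef_rot: [0.972, 0.234, -0.004, -0.003]
contact_force: [0.8, -0.7, -0.1]
opening: 0.598
```

Call:
apply_moves(series=[{"x": 0, "y": 0, "z": 0, "wx": 0, "wy": 0, "wz": -0.058, "fingers": 0.2}, {"x": 0, "y": 0, "z": 0, "wx": 0, "wy": 0, "wz": -0.058, "fingers": 0.2}, {"x": 0, "y": 0, "z": 0, "wx": 0, "wy": 0, "wz": -0.058, "fingers": 0.2}, {"x": 0, "y": 0, "z": 0, "wx": 0, "wy": 0, "wz": -0.058, "fingers": 0.2}, {"x": 0, "y": 0, "z": 0, "wx": 0, "wy": 0, "wz": -0.058, "fingers": 0.2}, {"x": 0, "y": 0, "z": 0, "wx": 0, "wy": 0, "wz": 0, "fingers": 0.2}])

```text
clock: 11.65
tool_pos: [0.5862, 0.2262, 0.216]
eef_rot: [0.763, 0.647, -0.006, -0.006]
contact_force: [-0.5, 0.7, -0.1]
opening: 0.602
```

```bash
python3 -c "
from h import *
delta([.5700,.2518,.17],np.radians(77.9))"
```

```text
now 11.65 [0.5862 0.2262 0.216 ] q [-0.31  0.73 -0.24  1.56  0.19  0.89  0.8 ] F [-0.5  0.7 -0.1] op 0.602
shift units [ 0.0284 -0.0241  0.0579] mm [ 22.7 -19.3  46.3] turn units [-0.0056  0.0007  0.015 ] deg [-1.   0.1  2.7]
```

Call:
apply_moves(series=[{"x": 0.0284, "y": -0.0241, "z": 0.02, "wx": -0.0056, "wy": 0, "wz": 0.015, "fingers": 0.2}, {"x": 0, "y": 0, "z": 0.025, "wx": 0, "wy": 0, "wz": 0, "fingers": 0.2}, {"x": 0, "y": 0, "z": 0, "wx": 0, "wy": 0, "wz": 0, "fingers": 0.2}])

```text
clock: 12.02
tool_pos: [0.5701, 0.2519, 0.1788]
eef_rot: [0.782, 0.624, -0.001, 0.001]
contact_force: [0.2, -0.2, 0.2]
opening: 0.602
```

```bash
python3 -c "
from h import *
delta([.5700,.2518,.114],np.radians(77.9))
p,d=snapshot('side');a=p[130:250,150:310,::-1]
cv2.imwrite('pics/g5.png',cv2.resize(a,(800,600),interpolation=2))"
```

```text
now 12.03 [0.5701 0.2519 0.1788] q [-0.38  0.76 -0.2   1.63  0.2   0.78  0.68] F [ 0.2 -0.2  0.2] op 0.602
shift units [ 0.0001 -0.0001  0.081 ] mm [ 0.  -0.1 64.8] turn units [ 0.      0.0009 -0.0041] deg [ 0.   0.2 -0.7]
```

View pics/g5.png

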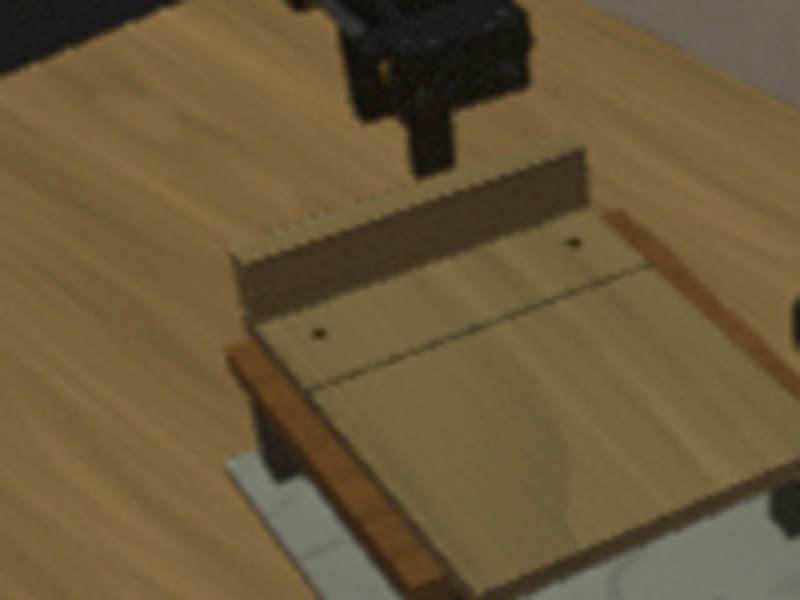

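The gripper is centred above the cleat, with the front finger at crop (432,150). I'll descend around it.

Call:
apply_moves(series=[{"x": 0, "y": 0, "z": 0.02, "wx": 0, "wy": 0.0009, "wz": -0.004, "fingers": 0.2}, {"x": 0, "y": 0, "z": 0.02, "wx": 0, "wy": 0, "wz": 0, "fingers": 0.2}, {"x": 0, "y": 0, "z": 0.02, "wx": 0, "wy": 0, "wz": 0, "fingers": 0.2}, {"x": 0, "y": 0, "z": 0.012, "wx": 0, "wy": 0, "wz": 0, "fingers": 0.2}, {"x": 0, "y": 0, "z": 0, "wx": 0, "wy": 0, "wz": 0, "fingers": 0.2}])

```text
clock: 12.7
tool_pos: [0.5715, 0.2526, 0.1188]
eef_rot: [0.778, 0.628, 0.002, -0.0]
contact_force: [-0.1, -0.8, 0.5]
opening: 0.603
```

```bash
python3 -c "
from h import *
delta([.5703,.2520,.112],np.radians(77.9))"
```

```text
now 12.7 [0.5715 0.2526 0.1188] q [-0.39  0.84 -0.18  1.67  0.23  0.65  0.67] F [-0.1 -0.8  0.5] op 0.603
shift units [-0.001  -0.0014  0.0085] mm [-0.8 -1.1  6.8] turn units [ 0.0006 -0.0009 -0.0007] deg [ 0.1 -0.2 -0.1]
```

Call:
apply_moves(series=[{"x": -0.001, "y": -0.0014, "z": 0.0065, "wx": 0.0006, "wy": -0.0009, "wz": -0.0007, "fingers": 0.2}, {"x": 0, "y": 0, "z": 0, "wx": 0, "wy": 0, "wz": 0, "fingers": 0.2}])

```text
clock: 12.95
tool_pos: [0.5706, 0.2522, 0.1137]
eef_rot: [0.778, 0.629, 0.0, 0.0]
contact_force: [0.6, -0.4, 0.5]
opening: 0.597
```

Call:
apply_moves(force=10, series=[{"x": 0, "y": 0, "z": 0, "wx": 0, "wy": 0, "wz": 0, "fingers": -0.5}, {"x": 0, "y": 0, "z": 0, "wx": 0, "wy": 0, "wz": 0, "fingers": -0.7}, {"x": 0, "y": 0, "z": 0, "wx": 0, "wy": 0, "wz": 0, "fingers": -0.9}, {"x": 0, "y": 0, "z": 0, "wx": 0, "wy": 0, "wz": 0, "fingers": -0.9}])

```text
clock: 13.45
tool_pos: [0.5711, 0.2524, 0.1147]
eef_rot: [0.778, 0.629, 0.001, 0.0]
contact_force: [-0.7, -0.7, -0.5]
opening: 0.205
```

Call:
apply_moves(force=40, series=[{"x": 0, "y": 0, "z": 0, "wx": 0, "wy": 0, "wz": 0, "fingers": -1}, {"x": 0, "y": 0, "z": 0, "wx": 0, "wy": 0, "wz": 0, "fingers": -1}])

```text
clock: 13.7
tool_pos: [0.5712, 0.2524, 0.1147]
eef_rot: [0.778, 0.629, 0.001, 0.0]
contact_force: [0.9, -0.0, -0.8]
opening: 0.201
```

```bash
python3 - <<'E'
from meas import *
delta([.5442,.1116,.113],np.radians(77.5))
print(get_state()["contact_force"],get_state()["moment"])
p,d_=snapshot('top');im=p[:,:,::-1].copy();cv2.imwrite("pics/t6.png",im)
try:
    q,d,n=line(im);sx=np.array([d[1],-d[0]]);print("line: x rel edge",(q-E)@ex,"yaw",ang(d),n)
except Exception as e: print(e)
E
```

```text
now 13.7 [0.5712 0.2524 0.1147] q [-0.39  0.85 -0.18  1.67  0.23  0.64  0.67] F [ 0.9 -0.  -0.8] op 0.201
shift units [-0.1792  0.004   0.0018] mm [-143.4    3.2    1.5] turn units [ 0.0007 -0.0006  0.0021] deg [ 0.1 -0.1  0.4]
[ 0.86713071 -0.0344462  -0.81113885] [-0.05062588  0.03081085 -0.01728181]
line: x rel edge -0.14459279829667804 yaw -11.193417 73
```

Call:
apply_moves(series=[{"x": -0.012, "y": 0, "z": 0.001, "wx": 0, "wy": 0, "wz": 0, "fingers": -1}, {"x": -0.02, "y": 0, "z": 0.001, "wx": 0, "wy": 0, "wz": 0, "fingers": -1}, {"x": -0.02, "y": 0, "z": 0.001, "wx": 0, "wy": 0, "wz": 0, "fingers": -1}])

```text
clock: 14.12
tool_pos: [0.5645, 0.2171, 0.1147]
eef_rot: [0.776, 0.63, 0.008, -0.001]
contact_force: [0.7, 5.8, 7.3]
opening: 0.199
```

```bash
python3 -c "
from h import *
delta([.5442,.1116,.1145],np.radians(77.7));print(get_state()['moment'])"
```

```text
now 14.12 [0.5645 0.2171 0.1147] q [-0.33  0.82 -0.19  1.74  0.24  0.58  0.7 ] F [0.7 5.8 7.3] op 0.199
shift units [-0.1343  0.0022 -0.0016] mm [-107.5    1.7   -1.3] turn units [ 0.0024 -0.0044  0.0025] deg [ 0.4 -0.8  0.5]
[ 0.58264921  0.0759125  -0.10046022]
```

Call:
apply_moves(series=[{"x": -0.02, "y": 0.001, "z": 0.0005, "wx": 0.001, "wy": -0.004, "wz": 0.001, "fingers": -1}, {"x": -0.02, "y": 0.0005, "z": 0.0005, "wx": 0, "wy": -0.001, "wz": 0.0005, "fingers": -1}, {"x": -0.02, "y": 0, "z": 0.0005, "wx": 0, "wy": -0.001, "wz": 0, "fingers": -1}])

```text
clock: 14.5
tool_pos: [0.5567, 0.1692, 0.1147]
eef_rot: [0.778, 0.629, 0.002, 0.003]
contact_force: [0.8, 5.4, 5.3]
opening: 0.202
```

```bash
python3 -c "
from h import *
delta([.5442,.1116,.1145],np.radians(77.7));print(get_state()['moment'])"
```

```text
now 14.5 [0.5567 0.1692 0.1147] q [-0.27  0.8  -0.18  1.81  0.26  0.55  0.74] F [0.8 5.4 5.3] op 0.202
shift units [-0.0736 -0.0002  0.0002] mm [-58.9  -0.1   0.2] turn units [0.0025 0.0001 0.0011] deg [0.4 0.  0.2]
[ 1.09235957 -0.07301165  0.02394238]
```

Call:
apply_moves(series=[{"x": -0.02, "y": 0.0005, "z": 0.0005, "wx": 0.001, "wy": -0.001, "wz": 0.001, "fingers": -1}, {"x": -0.015, "y": 0, "z": 0.0005, "wx": 0, "wy": -0.001, "wz": 0, "fingers": -1}, {"x": -0.01, "y": 0, "z": 0.0005, "wx": 0, "wy": -0.001, "wz": 0, "fingers": -1}, {"x": 0, "y": 0, "z": 0.0005, "wx": 0, "wy": 0, "wz": 0, "fingers": -1}])

```text
clock: 15.0
tool_pos: [0.5503, 0.1312, 0.1146]
eef_rot: [0.78, 0.626, 0.001, 0.005]
contact_force: [-0.5, 2.6, 7.5]
opening: 0.201
```

```bash
python3 - <<'E'
from meas import *
delta([.5442,.1116,.1145],np.radians(77.5))
print(get_state()["moment"])
p,_=snapshot('top');t=p[:,:,::-1].copy();cv2.imwrite("pics/t7.png",t)
p,_=snapshot('side');s=p[:,:,::-1].copy();cv2.imwrite("pics/s7.png",s)
o=np.zeros((600,800,3),np.uint8)
o[:,:400]=cv2.resize(t[180:330,180:280],(400,600),interpolation=2)
o[:360,400:]=cv2.resize(s[170:278,200:320],(400,360),interpolation=2)
cv2.imwrite("pics/g7.png",o)
E
```

```text
now 15.0 [0.5503 0.1312 0.1146] q [-0.22  0.79 -0.18  1.86  0.28  0.52  0.77] F [-0.5  2.6  7.5] op 0.201
shift units [-0.0255 -0.0022  0.0003] mm [-20.4  -1.7   0.2] turn units [0.0026 0.0017 0.0003] deg [0.5 0.3 0. ]
[9.95475960e-01 1.70956319e-01 2.61531790e-05]
```

View pics/g7.png

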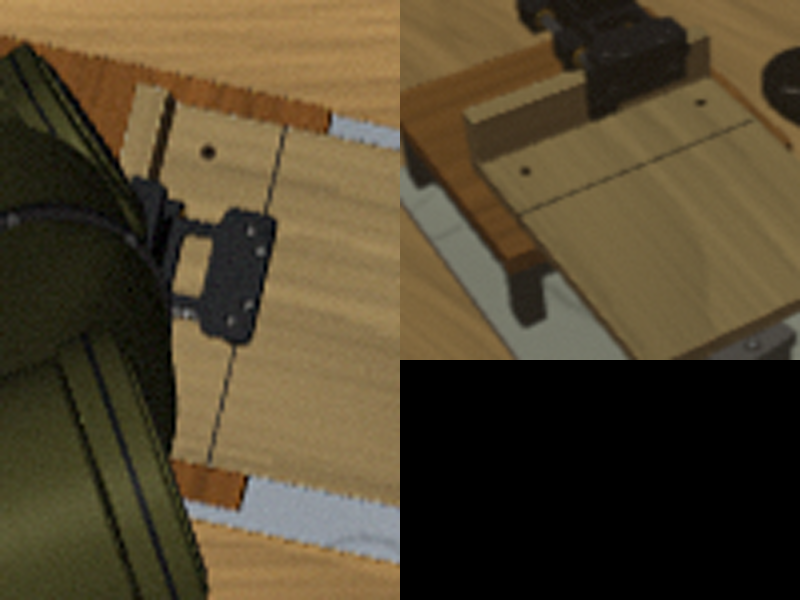

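The line runs from crop (286,126) to (209,463), still behind the cap's front corners. The board lies flat and the box below it is undisturbed.

```bash
python3 - <<'E'
from meas import *
c=lambda x,y:((x+.5)/4-.5+180,(y+.5)/4-.5+180)
f=ray("top",*c(286,126),.107)[:2];g=ray("top",*c(209,463),.107)[:2];m=(f+g)/2
print("len",np.linalg.norm(f-g),"x",(m-E)@ex,"y",(m-E)@ey,"yaw line",ang(f-g),"edge",ang(ey),"tcp->mid along ex",(m-get_state()["tool_pos"][:2])@ex)
im=cv2.imread("pics/t7.png")
for lo,hi in((213,230),(268,293)):
    q,d,n=line(im,lo,hi,251.1,211.1,-(251.1-231.9)/(295.4-211.1),4);print("fit",q,(q-E)@ex,ang(d),n)
# side: line ends & cap near front corner
cs=lambda x,y:((x-400+.5)/(10/3)-.5+200,(y+.5)/(10/3)-.5+170)
a=ray("side",*cs(753,121),.107)[:2];b=ray("side",*cs(519,215),.107)[:2];k=ray("side",*cs(511,268),.092)[:2]
print("side line ends rel E",[(w-E)@ex for w in(a,b)],[(w-E)@ey for w in(a,b)],"cap near corner",(k-E)@ex,(k-E)@ey,np.linalg.norm(a-b))
E
```

```text
len 0.19795966452451613 x -0.019859674088759265 y 0.001961263225837482 yaw line -12.38746004376165 edge -12.485612691357675 tcp->mid along ex 0.073629248553852
fit [0.6064487  0.04400313] -0.02049610198021627 -12.141051 17
fit [0.4725389  0.07357263] -0.020415727840243432 -12.742333 25
side line ends rel E [np.float64(-0.01643446650724476), np.float64(-0.017609289500237345)] [np.float64(0.09543817708576029), np.float64(-0.10014890748618664)] cap near corner 0.012715394360319255 -0.12349019909657341 0.19559061291488092
```

Side estimate of the cap corner is doubtful, as I may have picked its lower edge. One closer look will settle it.

```bash
python3 - <<'E'
from meas import *
s=cv2.imread("pics/s7.png");t=cv2.imread("pics/t7.png");t0=cv2.imread("pics/top0.png")
f=lambda im,u,v:np.clip(cv2.resize(im[v-12:v+12,u-16:u+16],(400,300),interpolation=2)*1.5,0,255)
o=np.zeros((600,800,3),np.uint8)
o[:300,:400]=f(s,232,248);o[:300,400:]=f(t,262,208);o[300:,:400]=f(t,240,302);o[300:,400:]=f(t0,175,190)
cv2.imwrite("pics/g8.png",o)
print(proj("side",[*B,.092]),proj("side",[*A,.092]))
E
```

```text
[232.36896615 246.09401236] [316.73951483 210.86052766]
```

View pics/g8.png

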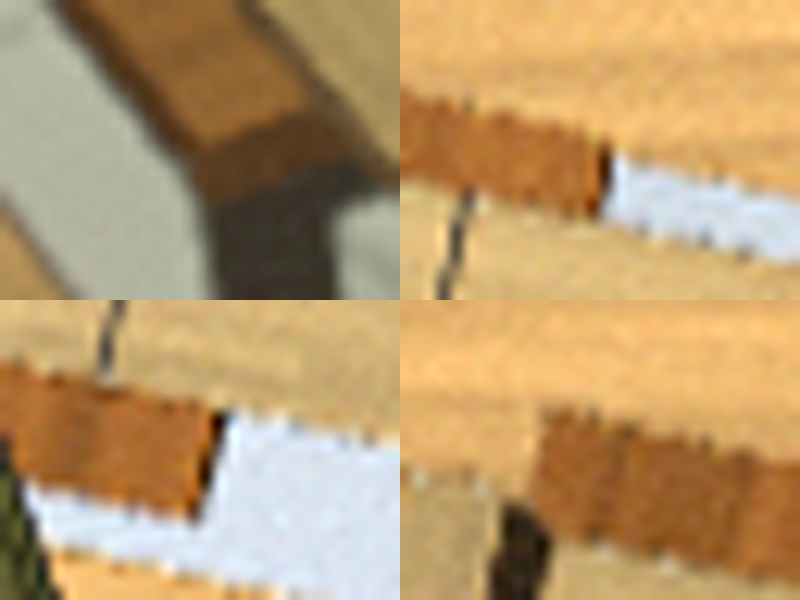

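```bash
python3 - <<'E'
from meas import *
w=ray("top",169.3,186.3,.092)[:2];print("rear corner rel",(w-E)@ex,(w-E)@ey)
k=ray("side",231.5,247.7,.092)[:2];print("side cap corner",(k-E)@ex,(k-E)@ey)
for q in((261.5,207.5),(239,307.1)): w=ray("top",*q,.092)[:2];print("top corner",(w-E)@ex,(w-E)@ey)
E
```

```text
rear corner rel -0.22086390039626574 0.12004979797235121
side cap corner 0.0037847987640434837 -0.12270349078518052
top corner -9.152769198688543e-05 0.11685995377117611
top corner 0.000425878512448543 -0.11941579486308002
```

Top and side views agree that about 20.3 mm remain.

Call:
apply_moves(series=[{"x": -0.01, "y": 0, "z": 0.0005, "wx": 0.001, "wy": 0.0, "wz": 0, "fingers": -1}, {"x": -0.01, "y": 0, "z": 0.0005, "wx": 0, "wy": -0.0005, "wz": 0, "fingers": -1}, {"x": -0.003, "y": 0, "z": 0.0005, "wx": 0, "wy": 0, "wz": 0, "fingers": -1}, {"x": 0, "y": 0, "z": 0.0005, "wx": 0, "wy": 0, "wz": 0, "fingers": -1}])

```text
clock: 15.6
tool_pos: [0.5472, 0.1135, 0.1146]
eef_rot: [0.78, 0.626, 0.002, 0.004]
contact_force: [0.3, 5.1, 7.8]
opening: 0.202
```

```bash
cat > fin.py <<'E'
from meas import *
delta([.5442,.1116,.1145],np.radians(77.5))
s=get_state();print("moment",s["moment"].round(2),"tcp x rel edge",(s["tool_pos"][:2]-E)@ex+.0733,(s["tool_pos"][:2]-E)@ey)
p,_=snapshot('top');im=p[:,:,::-1].copy();cv2.imwrite("pics/tf.png",im)
c=s["tool_pos"][:2]+.0733*ex
for k in(.08,.06,-.05,-.08):   # line points near lateral offsets
    a=proj("top",[*(c+ey*(k+.015)),.107]);b=proj("top",[*(c+ey*(k-.015)),.107])
    try:
        q,d,n=line(im,int(min(a[1],b[1])),int(max(a[1],b[1])),a[0],a[1],(b[0]-a[0])/(b[1]-a[1]),5);print("line at y",((q-E)@ey).round(3),"x",((q-E)@ex).round(4),n)
    except Exception as e: print(k,"hidden")
E
python3 fin.py
```

```text
now 15.6 [0.5472 0.1135 0.1146] q [-0.18  0.78 -0.18  1.88  0.28  0.5   0.79] F [0.3 5.1 7.8] op 0.202
shift units [-0.0031 -0.0031  0.0001] mm [-2.5 -2.5  0.1] turn units [0.0028 0.0002 0.0004] deg [0.5 0.  0.1]
moment [ 1.12  0.11 -0.01] tcp x rel edge -0.002192295887013876 0.0024537240950808885
line at y 0.086 x -0.0026 12
line at y 0.065 x -0.0026 13
line at y -0.048 x -0.0025 13
line at y -0.078 x -0.0026 13
```

Call:
apply_moves(series=[{"x": -0.0032, "y": -0.001, "z": 0.0007, "wx": 0.001, "wy": 0, "wz": 0, "fingers": -1}, {"x": -0.001, "y": 0, "z": 0.001, "wx": 0, "wy": 0, "wz": 0, "fingers": -1}, {"x": 0, "y": 0, "z": 0.001, "wx": 0, "wy": 0, "wz": 0, "fingers": -1}])

```text
clock: 16.02
tool_pos: [0.5465, 0.1113, 0.1146]
eef_rot: [0.779, 0.627, 0.005, 0.002]
contact_force: [0.0, 4.6, 10.5]
opening: 0.202
```

```bash
python3 fin.py
```

```text
now 16.02 [0.5465 0.1113 0.1146] q [-0.17  0.78 -0.19  1.88  0.28  0.49  0.8 ] F [ 0.   4.6 10.5] op 0.202
shift units [-0.0003 -0.0029  0.0001] mm [-0.3 -2.3  0.1] turn units [ 0.0029 -0.0014  0.0006] deg [ 0.5 -0.2  0.1]
moment [0.8  0.27 0.03] tcp x rel edge 1.6244264666731567e-06 0.002313222468067826
line at y 0.087 x -0.0003 13
line at y 0.068 x -0.0003 13
line at y -0.047 x -0.0003 13
line at y -0.078 x -0.0047 13
```

Call:
apply_moves(series=[{"x": 0, "y": 0, "z": 0.0007, "wx": 0, "wy": 0, "wz": 0, "fingers": -1}, {"x": 0, "y": 0, "z": 0.0007, "wx": 0, "wy": 0, "wz": 0, "fingers": -1}, {"x": 0, "y": 0, "z": 0.0007, "wx": 0, "wy": 0, "wz": 0, "fingers": -1}, {"x": 0, "y": 0, "z": 0.0007, "wx": 0, "wy": 0, "wz": 0, "fingers": -1}, {"x": 0, "y": 0, "z": 0.0007, "wx": 0, "wy": 0, "wz": 0, "fingers": -1}])

```text
clock: 16.7
tool_pos: [0.5466, 0.1113, 0.1147]
eef_rot: [0.779, 0.627, 0.007, 0.002]
contact_force: [0.1, 5.0, 8.0]
opening: 0.201
```

```bash
python3 fin.py; python3 - <<'E'
from meas import *
p,d=snapshot('side');s=p[:,:,::-1]
P=cloud("side",d);sz=P[...,2]
t=cv2.imread("pics/tf.png")
dt=snapshot('top')[1];Q=cloud("top",dt)
# plane fit of board top, front half
X=(Q[...,:2]-E)@ex;Y=(Q[...,:2]-E)@ey;m=(abs(Y)<.085)&(X>.03)&(X<.165)&(Q[...,2]>.08)&(Q[...,2]<.14)
c=np.linalg.lstsq(np.c_[X[m],Y[m],np.ones(m.sum())],Q[m][:,2],rcond=None)[0];print("board plane slope x,y,z0",c.round(4),m.sum())
o=np.zeros((600,800,3),np.uint8);o[:,:400]=cv2.resize(t[180:330,200:300],(400,600),interpolation=2);o[:360,400:]=cv2.resize(s[170:278,220:340],(400,360),interpolation=2)
cv2.imwrite("pics/g9.png",o)
E
```

```text
now 16.7 [0.5466 0.1113 0.1147] q [-0.17  0.78 -0.19  1.89  0.28  0.48  0.8 ] F [0.1 5.  8. ] op 0.201
shift units [-0.0003 -0.003   0.0002] mm [-0.2 -2.4  0.2] turn units [ 0.0038 -0.0028  0.0008] deg [ 0.7 -0.5  0.2]
moment [ 0.8   0.23 -0.02] tcp x rel edge 2.489416100748265e-05 0.002348524829257355
line at y 0.084 x -0.0003 13
line at y 0.068 x -0.0004 13
line at y -0.047 x -0.0003 13
line at y -0.076 x -0.0067 13
board plane slope x,y,z0 [-0.0029 -0.0012  0.1073] 4375
```

View pics/g9.png

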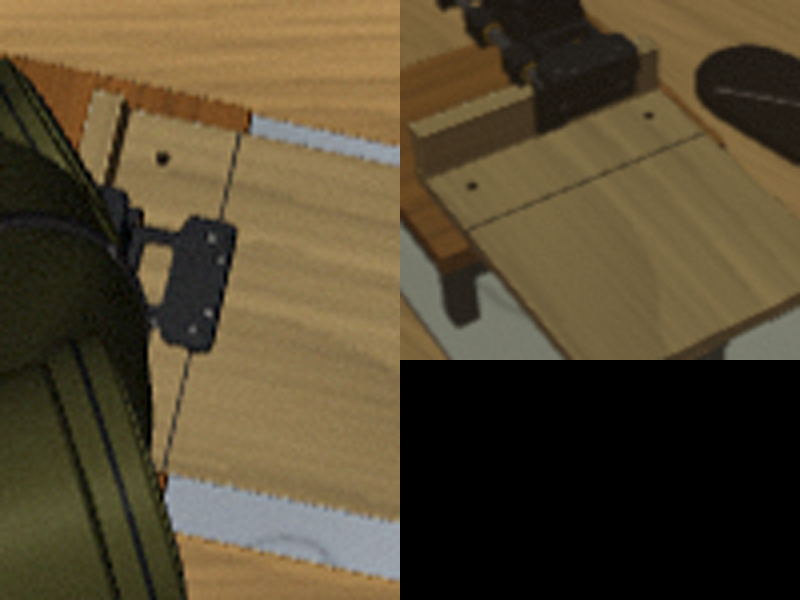

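The line reaches the cap's front edge at both sides and the board is level. The one odd fit near the arm comes from the arm's dark outline. I'm handing in.

```bash
python3 -c "
from plant import *
print(finish_job());s=get_state();print(s['clock'],s['tool_pos'],s['contact_force'],s['opening'])"
```

```text
the job is handed in; nothing more can be done
None
the job is handed in; nothing more can be done
```

I put the small grey cover on the wiring box, and a side-view picture afterwards showed it flat with both pins through its holes. I then slid the shelf out by its cleat, resting on the pedestal all the way, and handed in at about 17 s while still gripping it (40 N set) and pressing down with about 8 N.

**Last checks**
- **Position:** the pencil line is within about 0.4 mm of the pedestal's front edge. It is parallel to the edge and about 2 mm off centre.
- **Level:** the board's slope is about 0.003 rad and its top is at 107 mm.
- **Bystanders:** I saw none of them touched in the pictures, but I did not measure them again at the end.

**Disagreements**
- One line fit next to the arm read −5 to −7 mm. I put this down to the arm's dark outline, because the three other fits all gave −0.3 to −0.4 mm.
- The side camera put the cap's front corner about 4 mm further out than the top camera. It showed the line shifted the same way, so the distance between them agreed to within 1 mm.
- The tool was tilted by about 0.5–0.7° while holding the board.
- I could not look at the cover again at the end, because the board now hides it.

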